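Fit the backplate on the spring vice and hold its jaw open at the mark

ROBOT

A 6-joint arm with a two-finger parallel gripper is mounted at the origin on a cart in front of the work surface, level with it; the furniture and walls round the work are solid. World frame = base frame: x ahead of the robot, y to its left, z up, the work surface at z = 0. Lengths are in m, angles in degrees, forces in N, time in s.
With the tool pointing down it reaches from about 0.375 to 0.9 m from the base axis. Payload 3.1 kg.
Tool frame: the origin (TCP) lies midway between the tips of the shut fingers; the grasp point (between the pads) lies 19 mm behind it; z points along the fingers, y is the direction in which the jaws open and shut (so a half turn about z gives the same grasp; the last joint's range is limited). The gripper opens to 87 mm and grips with 3 to 60 N. Pads are 19 mm wide; open, the fingers measure 117 mm over their backs; the gripper's body (75 mm by 190 mm) begins 51 mm behind the grasp point.
Start: joints at [56.293, 30.224, 82.088, -0, 67.689, -10.227], TCP at [0.249, 0.573, 0.223] pointing down, gripper open.
Joint ranges: [-176.69, 176.69], [-43.24, 126.21], [12.49, 139.97], [-82, 262], [0, 151.66], [-163.58, 163.58]. Speed limits (degrees/s): [159.86, 159.86, 180, 180, 180, 180].

INTERFACE

Orientations are given as a 3x3 rotation matrix whose columns are the frame's x, y, z axes.
In Python, from rig import bot, capture, get_calibration gives the robot as it stands.
- The arm moves only by the tool play_rows, never from a script. Its arguments are lists of equal length, an entry for each row: "fingers": the closure in counts, from 0 (fully open) to 255 (shut); "linear": the shift along the tool's x, y, z in mm, a list of three; "rot": the turn, a rotation vector about the tool's x, y, z in degrees, a list of three. A call has 1 to 20 rows; each row is the pose to reach, as a shift and turn from the pose commanded when the call began, along the tool's axes at that moment; what a row does not reach only later rows make up. A row lasts 1/10 s, in which the tool goes at most 50 mm and 8.59 degrees, less where a joint would pass 70% of its speed; a pose out of reach is approached as far as the arm can. A call with a gripper value outside its range is refused whole. The fingers move at their own pace and stop on an object; the grip force is fixed at half the most. Time passes only in rows, so rows that repeat a pose let the fingers close. It gives the time, the measured TCP pose, the force and the opening at its end, in the units of the state.
- bot.read_state(): the state, without advancing time (a new reading comes with each control period).
- capture(name): name is "side" or "top" or "wrist"; returns the picture (384x512x3 uint8, red, green, blue); there is no depth.
- get_calibration(name): a dict with "vfov" (degrees; the focal length in pixels is half the picture's height over the tangent of half this angle, whatever the lens; pixels are square), "cx", "cy" (the principal point, pixels), "dist" ([k1, k2, p1, p2, k3] as OpenCV has them; the pictures are not rectified), "camera_from_world" (4x4, takes a point from world to camera coordinates). Camera axes: x right, y down, z forward; pixel columns grow to the right and rows downward; lengths in m; the calibration is good to about 2 mm. A picture is of the moment at which its call begins: read the wrist's pose just before it. get_calibration takes no time and is no camera call; for the wrist camera it gives the pose at the moment of the call.
- bot.hand_in(): hands the job in, once; it reports no verdict.
The state is a dict: "time_s": time; "joint_positions": joint angles; "qvel": joint speeds; "tau": joint torques, N m; "position": TCP position; "tcp_rot": TCP orientation; "force": force on the tool from outside, world axes, zero at the start; "moment": the same for the moment, N m; "opening": opening from 0.0 (shut) to 1.0 (fully open).
Only numpy, scipy, OpenCV 4.12 (cv2) and the standard library are available. Lean on these libraries where they do the work, as an engineer would, in place of code of your own. Each camera call takes 0.05 s, during which the arm holds its last target.

TASK

Get the little stone-drilling vice ready for a colleague to put a stone in. First lower the loose holed backplate, without dropping it, over the two upright pins of the vice until it rests flush on the bed, and let go of it. Then pull the vice's spring-loaded jaw out by its upright tab until its pointer fin lines up with the fin of the mark clip, and keep holding it there: finish while still holding the tab (the spring would draw it shut). Leave the backplate seated and the thread spool, black crystal and small jar where they are.

Things in the scene. Friction and masses are not known exactly. Their poses are not given: they have to be found in the camera images.
- vice: Spring vice fixed on the table, wooden base 270 x 100 x 20 mm. Origin: centre of its underside; z up, x along its length. At +x the bed with two pins at x 80, y -36 and +36 mm: 9 mm thick, cone tips, tops 43 mm above the table. At -x the jaw on rails, opening towards -x. All but the pull tab is under 46 mm above the table.
- seat (a point): Centre of the bed, midway between the two pins, on the base's top face (20 mm above the table); axes as the vice's. Here the centre of the backplate's underside must come to lie.
- backplate: Loose aluminium plate 50 (x) x 100 (y) x 10 mm, 0.25 kg, flat on the table; through holes 12 mm wide at y -36 and +36 mm; in its middle an upright fence to hold it by, 12 mm thick (x), 44 mm long (y), from 10 to 61 mm above the underside. Origin: centre of the underside; z up. Fits the pins either way round, its x along the vice's x.
- jaw (a joint): How far the jaw is pulled open, m: 0 shut (as at the start), end stop at 0.055. Spring return: about 3 N at 0, rising by 1.2 N per 10 mm. The jaw moves straight along the vice's -x.
- tab_top (a point): Centre of the top of the jaw's upright pull tab, 83.5 mm above the table; moves with the jaw. The tab is 14 mm thick along the vice's x, 36 mm wide along its y, and free from 46 mm above the table up. Axes as the vice's.
- fin (a point): Outer end of the dark pointer fin on the jaw's +y side, at its top edge; the fin is 3 mm thick along the vice's x, and moves with the jaw. Axes as the vice's.
- mark (a point): Inner end, at the top edge, of the dark fin (3 mm thick along the vice's x) of the mark clip, a small aluminium block fixed on the base's +y edge, 22 to 40 mm towards the vice's -x from the pointer fin of the shut jaw. The jaw is at the mark when the points fin and mark have the same x in the vice's frame. Axes as the vice's.
- spool: Bystander: thread spool standing upright, 51 mm wide, 60 mm high. Origin: centre of its underside.
- crystal: Bystander: rough black elongated crystal, 54 x 147 x 42 mm, lying on the table. Origin: centre of its underside.
- jar: Bystander: low white round jar, 45 mm wide, 17 mm high. Origin: centre of its underside.
- tumbler: Tall pale paper beaker with a straw, fixed between the backplate and the vice: 104 mm wide, 131 mm high; the straw slants up to about 200 mm. Origin: centre of its underside. Steer round it or over it.

How it is judged:
By the outcome, as a careful person would: the job done as asked, in the order asked, and still so for the second after the job is handed in, while the arm keeps its last pose, push and grip.
It also fails if it takes over 56 s, if anything falls off the work surface, if the arm or the gripper's body presses on something with over 40 N, if the wrist force passes 120 N, or if a joint passes its speed limit or range.

## Working session

There is one attempt and no reset: what is moved stays moved. The work goes in short steps, Python scripts to look and compute and a tool call to move; the robot and the scene stay as the last step left them, time stands still between calls to the robot, and variables do not carry over. Pictures are saved under pics/ and viewed, and the job is handed in when it is done.

Besides the shell and the picture viewer there is one more tool, called after "Call:" as a command line: name --argument value ..., lists and objects as JSON in quotes. play_rows: Moves the arm, as the interface text tells. Its arguments: {"type":"object","properties":{"fingers":{"type":"array"},"linear":{"type":"array"},"rot":{"type":"array"}},"required":["fingers","linear","rot"]}

```bash
mkdir -p pics; ls
python3 - <<'E'
from rig import bot,capture,get_calibration
import cv2,json
print(bot.read_state())
for n in("side","top","wrist"):
    c=get_calibration(n); print(n,c)
    cv2.imwrite(f"pics/{n}0.png",capture(n)[:,:,::-1])
E
```

```text
pics
{'time_s': 0.0, 'joint_positions': array([ 5.62939859e+01,  3.02776067e+01,  8.21570314e+01, -1.05153573e-03,
        6.76889980e+01, -1.02276903e+01]), 'qvel': array([-0.02255759, -0.05122077,  0.00012352,  0.04067595,  0.0006096 ,
        0.0069669 ]), 'tau': array([ 3.20406243e-04, -4.40045178e+01, -1.76592976e+01,  6.32819301e-02,
        5.83141192e-02, -1.50441751e-04]), 'position': array([0.24856685, 0.57264078, 0.22158263]), 'tcp_rot': array([[-9.17213430e-01,  3.98394431e-01, -1.18333745e-03],
       [ 3.98396020e-01,  9.17211728e-01, -1.80453247e-03],
       [ 3.66455302e-04, -2.12657835e-03, -9.99997672e-01]]), 'force': array([ 0.36258407,  0.41643753, -0.21510201]), 'moment': array([ 0.03633827, -0.00433982,  0.03377666]), 'opening': 0.9992719438016902}
side {'vfov': 57.01037439610027, 'cx': 261.76089178997347, 'cy': 192.8185566230866, 'dist': array([-0.10589445,  0.        ,  0.        ,  0.        ,  0.        ]), 'camera_from_world': array([[-0.99936727, -0.0302927 ,  0.01863906,  0.55904648],
       [-0.02963339,  0.41932322, -0.90735324,  0.13091032],
       [ 0
[... 371 characters left out ...]
740e-02],
       [-9.71624090e-01, -7.62962313e-02, -2.23887277e-01,
         5.79275410e-01],
       [ 2.23236196e-01,  1.70679428e-02, -9.74614943e-01,
         8.56476485e-01],
       [ 0.00000000e+00,  0.00000000e+00,  0.00000000e+00,
         1.00000000e+00]])}
wrist {'vfov': 69.50840851022208, 'cx': 258.8118093338831, 'cy': 190.18245513887774, 'dist': array([-0.03464601,  0.        ,  0.        ,  0.        ,  0.        ]), 'camera_from_world': array([[ 0.39745921,  0.91761798, -0.00185162, -0.6232765 ],
       [ 0.87563945, -0.37867163,  0.29977215, -0.03674496],
       [ 0.27437516, -0.12076855, -0.95400903,  0.3920674 ],
       [ 0.        ,  0.        ,  0.        ,  1.        ]])}
```

View pics/side0.png

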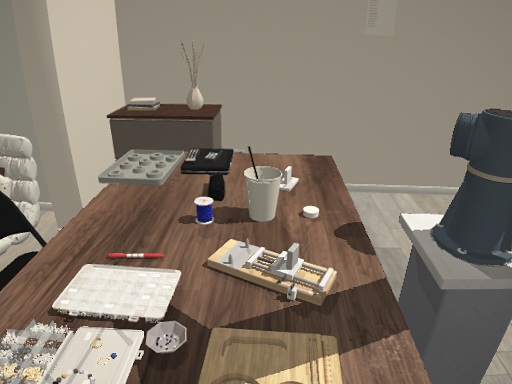

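View pics/top0.png

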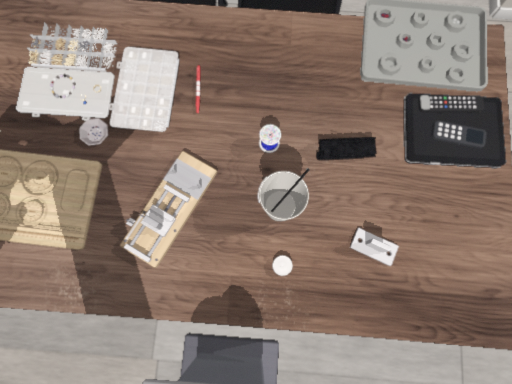

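View pics/wrist0.png

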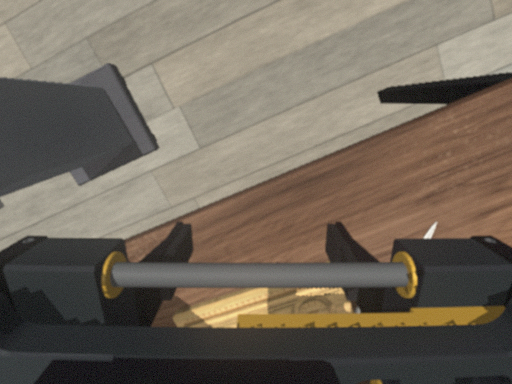

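```bash
cat > h.py <<'E'
import numpy as np,cv2
from rig import bot,capture,get_calibration
from scipy.optimize import least_squares
def K(c):
    f=192/np.tan(np.radians(c["vfov"]/2)); return np.array([[f,0,c["cx"]],[0,f,c["cy"]],[0,0,1.]])
def proj(c,P):
    T=c["camera_from_world"];P=np.atleast_2d(np.asarray(P,float))
    return cv2.projectPoints(P,cv2.Rodrigues(T[:3,:3])[0],T[:3,3],K(c),np.asarray(c["dist"]))[0].reshape(-1,2)
def ray(c,uv):
    T=c["camera_from_world"];n=cv2.undistortPoints(np.array(uv,float).reshape(-1,1,2),K(c),np.asarray(c["dist"])).reshape(-1,2)
    d=np.c_[n,np.ones(len(n))]@T[:3,:3]; o=-T[:3,:3].T@T[:3,3]; return o,d
def onz(c,uv,z):
    o,d=ray(c,uv); return o+d*((z-o[2])/d[:,2])[:,None]
def tri(obs):
    A=np.zeros((3,3));b=np.zeros(3);L=[]
    for c,uv in obs:
        o,d=ray(c,[uv]);d=d[0]/np.linalg.norm(d[0]);M=np.eye(3)-np.outer(d,d);A+=M;b+=M@o;L.append((M,o))
    p=np.linalg.solve(A,b); return p,[float(np.linalg.norm(M@(p-o))) for M,o in L]
def crop(img,x0,y0,w,h,s,name):
    cv2.imwrite(name,cv2.resize(img[y0:y0+h,x0:x0+w,::-1],None,fx=s,fy=s,interpolation=cv2.INTER_CUBIC))
def frame(p): # x,y,yaw
    c,s=np.cos(p[2]),np.sin(p[2]); return lambda Q:(np.atleast_2d(Q)@np.array([[c,s,0],[-s,c,0],[0,0,1]]))+np.array([p[0],p[1],0])
E
python3 - <<'E'
from h import *
t=cv2.imread("pics/top0.png")[:,:,::-1];s=cv2.imread("pics/side0.png")[:,:,::-1]
crop(t,115,145,110,125,6 if 0 else 4.8,"pics/t_vice.png")
crop(t,340,220,70,50,10,"pics/t_plate.png")
crop(s,200,230,145,75,5.5,"pics/s_vice.png")
crop(s,235,135,75,95,6,"pics/s_plate.png")
E
```

```text
(no output)
```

View pics/t_vice.png

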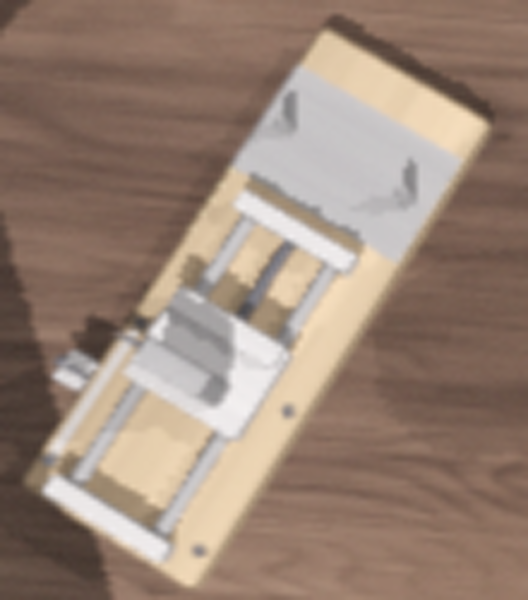

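View pics/t_plate.png

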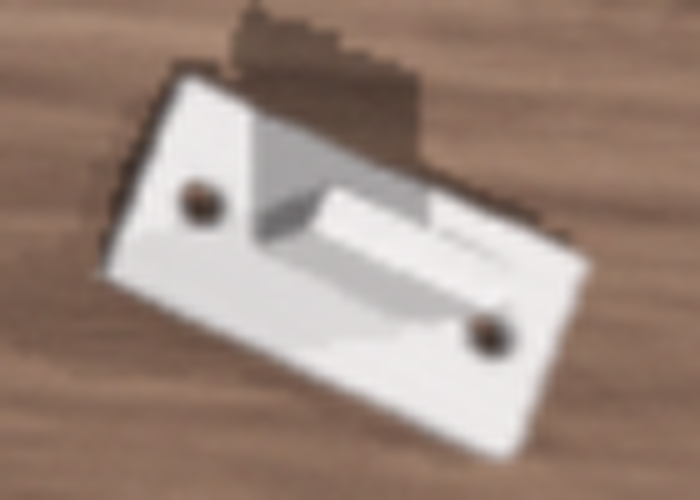

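View pics/s_vice.png

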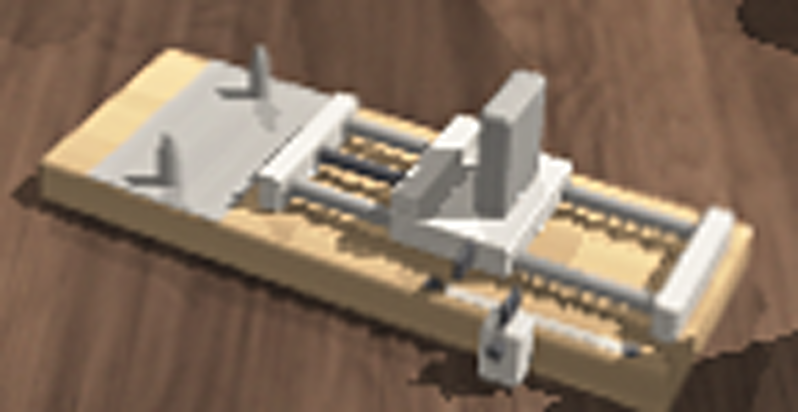

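View pics/s_plate.png

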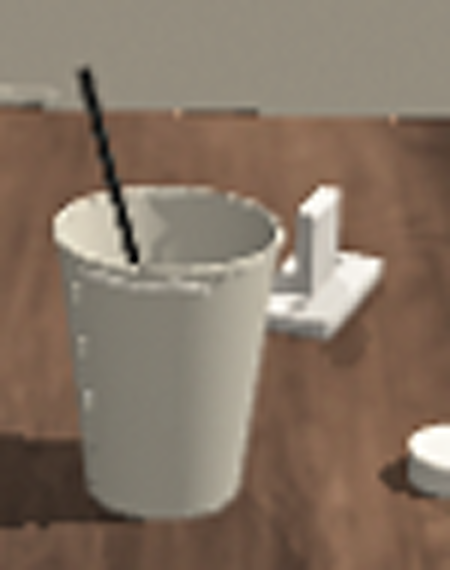

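```bash
cat > fit0.py <<'E'
from h import *
ct,cs=get_calibration("top"),get_calibration("side")
def o(l,s,x0,y0): return (np.array(l,float)+.5)/s-.5+[x0,y0]
def fit(sets,x0):
    def r(p):
        F=frame(p); return np.concatenate([(proj(c,F(P))-uv).ravel() for c,P,uv in sets])
    s=least_squares(r,x0); print(s.x[:2],np.degrees(s.x[2]),np.round(s.fun.reshape(-1,2),1).tolist()); return s.x
pl=[[.025,.05,.01],[.025,-.05,.01],[-.025,-.05,.01],[-.025,.05,.01],[0,.036,.01],[0,-.036,.01]]
uv=o([(190,72),(590,262),(508,462),(105,275),(202,203),(491,335)],10,340,220)
p=fit([(ct,pl,uv)],[.4,-.3,-.4])
us=o([(383,258),(330,335)],6,235,135)
print("side check",np.round(proj(cs,frame(p)([[-.025,.05,.01],[-.025,-.05,.01],[.025,.05,.01],[.025,-.05,.01],[0,.022,.061],[0,-.022,.061]])),1).tolist(),us.tolist())
vt=[[.135,.05,.02],[.135,-.05,.02],[-.135,.05,.02],[-.135,-.05,.02],[.08,.036,.043],[.08,-.036,.043]]
ut=o([(330,28),(490,125),(28,482),(190,587),(290,92),(412,160)],4.8,115,145)
vs=[[.135,.05,.02],[.135,-.05,.02],[-.135,-.05,.02],[.08,.036,.043],[.08,-.036,.043]]
us=o([(42,170),(172,50),(752,230),(165,136),(260,46)],5.5,200,230)
v=fit([(ct,vt,ut)],[.4,.2,-.5]); fit([(cs,vs,us)],[.4,.2,-.5]); v=fit([(ct,vt,ut),(cs,vs,us)],v)
print("pin tri",[tri([(ct,ut[4+i]),(cs,us[3+i])]) for i in(0,1)])
print("seat",frame(v)([[.08,0,.02]]))
tt=o([(516,92)],5.5,200,230); print("tab top from side at .0835",onz(cs,tt,.0835), (onz(cs,tt,.0835)-[v[0],v[1],0])@np.array([[np.cos(v[2]),-np.sin(v[2]),0],[np.sin(v[2]),np.cos(v[2]),0],[0,0,1]]))
f=o([(130,333),(75,370),(463,262),(512,300)],1,0,0)
for n,uvp in(("spool",(270,145)),("crystal",(346,148)),("jar",(282,266)),("cup base-ish",(283,205))): print(n,onz(ct,[uvp],0.0))
print("cup rim",onz(ct,[(283,196)],.131))
E
python3 fit0.py
```

```text
[ 0.48361813 -0.34375851] -21.13071279446633 [[-0.1, 0.8], [-0.4, 0.2], [0.0, -0.3], [0.3, -0.4], [0.2, -0.2], [-0.0, -0.0]]
side check [[289.0, 188.8], [298.1, 178.4], [274.9, 186.2], [284.8, 176.1], [285.4, 170.4], [289.6, 166.3]] [[298.4166666666667, 177.58333333333334], [289.5833333333333, 190.41666666666666]]
[0.54215737 0.14387107] -26.17480426202768 [[-0.2, -2.2], [1.2, -2.4], [-0.6, -1.6], [1.6, -1.2], [-1.1, 3.2], [-0.9, 4.1]]
[0.53638654 0.14685446] -26.10794720335437 [[-0.9, -1.3], [-0.5, -0.3], [0.6, -0.1], [0.7, 0.2], [0.0, 1.1]]
[0.5395464  0.14450509] -26.369369375531168 [[-0.3, -1.1], [0.9, -1.2], [-1.2, -0.7], [0.9, -0.1], [-1.4, 4.3], [-1.2, 5.3], [-2.1, -2.2], [-1.5, -0.9], [-1.0, -0.6], [-0.6, -0.5], [-1.1, 0.5]]
pin tri [(array([0.63194611, 0.13935052, 0.04215826]), [0.0060483809413338155, 0.006048380941333927]), (array([0.59991618, 0.07524776, 0.04554723]), [0.007421698726668253, 0.0074216987266684815])]
seat [[0.61122235 0.10897259 0.02      ]]
tab top from side at .0835 [[0.49089727 0.1652585  0.0835    ]] [[-0.05280491 -0.00301382  0.0835    ]]
spool [[ 0.71756986 -0.08293618  0.        ]]
crystal [[ 0.72448497 -0.27338791  0.        ]]
jar [[ 0.42156849 -0.13177766  0.        ]]
cup base-ish [[ 0.56703568 -0.12508451  0.        ]]
cup rim [[ 0.56082627 -0.11635064  0.131     ]]
```

```bash
cat > mv.py <<'E'
import sys; from h import *
from scipy.spatial.transform import Rotation as R
def go(x,y,z,yawy,verbose=1):
    """numbers for tool-frame move to TCP xyz with tool y at angle yawy (deg), pointing down"""
    s=bot.read_state(); Rm=s["tcp_rot"]; a=np.radians(yawy); yv=np.array([np.cos(a),np.sin(a),0]); zv=np.array([0,0,-1.]); T=np.c_[np.cross(yv,zv),yv,zv]
    return np.round(Rm.T@(np.array([x,y,z])-s["position"])*1000,1), np.round(R.from_matrix(Rm.T@T).as_rotvec(degrees=True),2)
if __name__=="__main__":
    for q in sys.argv[1:]: print(q,*go(*map(float,q.split(","))))
E
python3 mv.py .45,.1,.28,22 .448,-.437,.27,-21.1
python3 - <<'E'
from mv import *
c=get_calibration("wrist"); s=bot.read_state(); X=np.eye(4);X[:3,:3]=s["tcp_rot"];X[:3,3]=s["position"]
E_=c["camera_from_world"]@X  # cam from tool
np.save("cam_tool.npy",E_)
def test(tcp,yaw,pts):
    a=np.radians(yaw); yv=np.array([np.cos(a),np.sin(a),0]); zv=np.array([0,0,-1.]); T=np.eye(4);T[:3,:3]=np.c_[np.cross(yv,zv),yv,zv];T[:3,3]=tcp
    d=dict(c);d["camera_from_world"]=E_@np.linalg.inv(T); return proj(d,pts).round()
P=np.array([.4836,-.3438,0]);tx=np.array([.36,.933,0])
for k in(0,.05,.1,.14):print(k,test(P-k*tx+[0,0,.25],-21.1,[P+[0,0,.01],P+[0,0,.061]]).tolist())
E
```

```text
.45,.1,.28,22 [-373.  -353.5  -57.7] [-1.000e-01  2.000e-02  4.452e+01]
.448,-.437,.27,-21.1 [-585.1 -846.9  -47. ] [-9.000e-02  6.000e-02  8.762e+01]
0 [[259.0, 162.0], [259.0, 170.0]]
0.05 [[259.0, 128.0], [259.0, 131.0]]
0.1 [[259.0, 91.0], [259.0, 89.0]]
0.14 [[259.0, 59.0], [259.0, 52.0]]
```

```bash
python3 mv.py .52,.13,.28,-26.2
```

```text
.52,.13,.28,-26.2 [-425.3 -298.1  -57.9] [-9.000e-02  6.000e-02  9.272e+01]
```

Call:
play_rows --fingers '[0, 0, 0, 0, 0, 0, 0, 0, 0, 0, 0, 0, 0, 0]' --linear '[[-40, -28, -20], [-80, -56, -40], [-120, -84, -57], [-160, -112, -57], [-200, -140, -57], [-240, -168, -57], [-280, -196, -57], [-320, -224, -57], [-360, -252, -57], [-395, -277, -57], [-425, -298, -57], [-425, -298, -57], [-425, -298, -57], [-425, -298, -57]]' --rot '[[0, 0, 8.4], [0, 0, 16.8], [0, 0, 25.2], [0, 0, 33.6], [0, 0, 42], [0, 0, 50.4], [0, 0, 58.8], [0, 0, 67.2], [0, 0, 75.6], [0, 0, 84], [0, 0, 92.7], [0, 0, 92.7], [0, 0, 92.7], [0, 0, 92.7]]'

```text
time_s: 1.55
position: [0.5191, 0.1313, 0.2792]
tcp_rot: [[0.44, 0.898, -0.001], [0.898, -0.44, 0.0], [-0.0, -0.001, -1.0]]
force: [0.2, 0.4, -0.1]
opening: 0.998
```

```bash
cat > wr.py <<'E'
import sys,pickle; from h import *
n=sys.argv[1]; c=get_calibration("wrist"); im=capture("wrist"); pickle.dump(c,open(f"pics/{n}.pkl","wb")); cv2.imwrite(f"pics/{n}.png",im[:,:,::-1])
E
python3 wr.py w1; python3 mv.py .473,-.372,.25,-21.1 .48,-.1,.28,-24
```

```text
.473,-.372,.25,-21.1 [-472.7  179.9   29.3] [-0.06  0.01 -4.96]
.48,-.1,.28,-24 [-225.3   66.7   -0.7] [-0.06  0.01 -2.06]
```

View pics/w1.png

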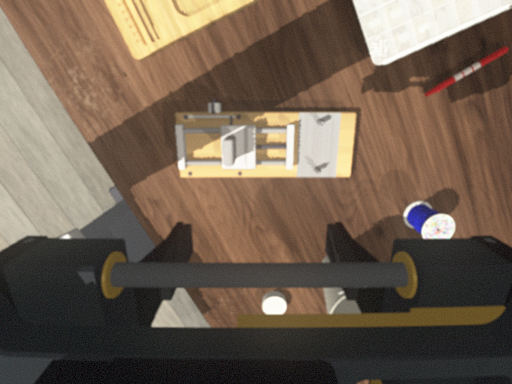

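Call:
play_rows --fingers '[0, 0, 0, 0, 0, 0, 0, 0, 0, 0, 0, 0, 0]' --linear '[[-45, 17, 0], [-90, 34, 0], [-135, 51, 0], [-180, 68, 0], [-225, 86, 0], [-270, 103, 0], [-315, 120, 5], [-360, 137, 12], [-405, 154, 19], [-443, 169, 25], [-473, 180, 29], [-473, 180, 29], [-473, 180, 29]]' --rot '[[0, 0, 0], [0, 0, -1], [0, 0, -1.5], [0, 0, -2], [0, 0, -2.5], [0, 0, -3], [0, 0, -3.5], [0, 0, -4], [0, 0, -4.5], [0, 0, -5], [0, 0, -5], [0, 0, -5], [0, 0, -5]]'

```text
time_s: 2.9
position: [0.4731, -0.3722, 0.2501]
tcp_rot: [[0.361, 0.933, -0.001], [0.933, -0.361, 0.002], [0.001, -0.001, -1.0]]
force: [-0.8, -0.3, 0.4]
opening: 0.999
```

```bash
python3 wr.py w2
python3 - <<'E'
from h import *
w=cv2.imread("pics/w1.png")[:,:,::-1]; crop(w,170,95,195,90,4.1,"pics/w1c.png")
w=cv2.imread("pics/w2.png")[:,:,::-1]; crop(w,190,80,140,100,5.5,"pics/w2c.png")
E
```

```text
(no output)
```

View pics/w1c.png

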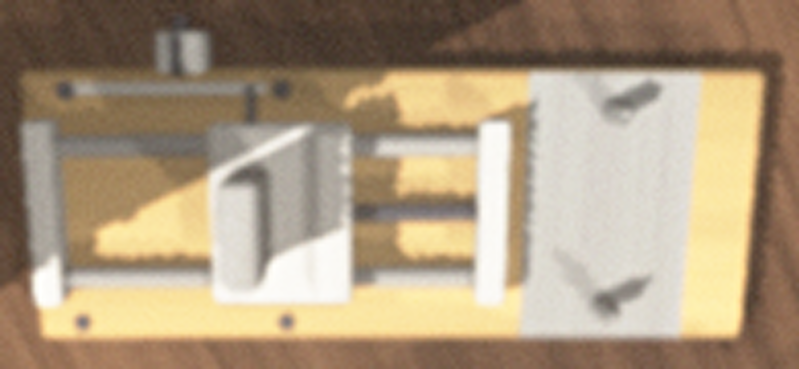

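View pics/w2.png

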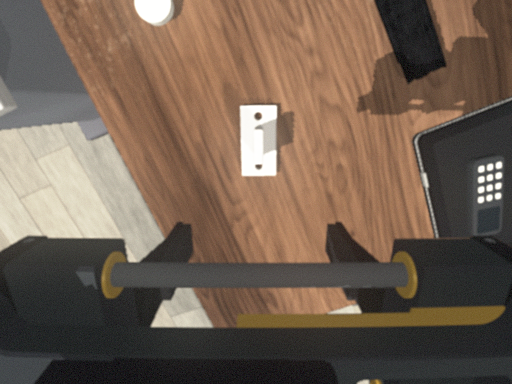

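View pics/w2c.png

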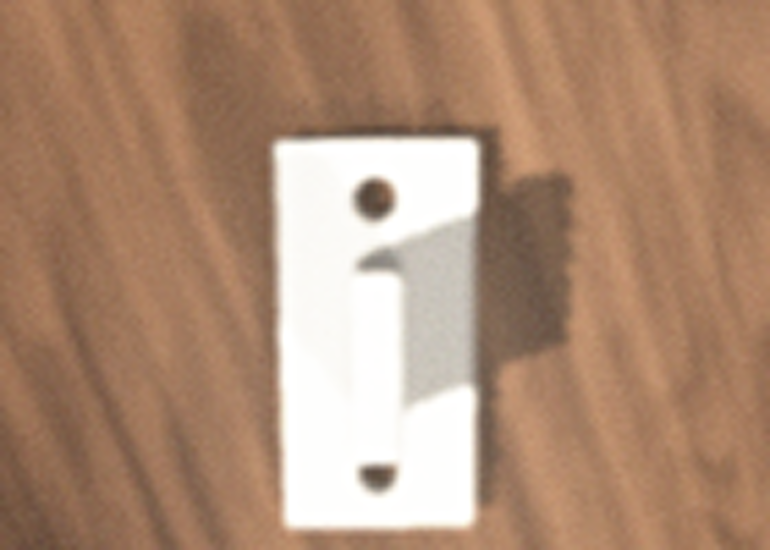

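```bash
cat > fit1.py <<'E'
from fit0 import *
import pickle
print("----")
c2=pickle.load(open("pics/w2.pkl","rb"));c1=pickle.load(open("pics/w1.pkl","rb"))
pw=[[-.025,.05,.01],[.025,.05,.01],[-.025,-.05,.01],[.025,-.05,.01],[0,.036,.01],[-.006,.022,.061],[.006,.022,.061],[-.006,-.022,.061],[.006,-.022,.061]]
u2=o([(274,138),(478,138),(285,527),(474,527),(375,199),(352,270),(402,270),(358,464),(400,464)],5.5,190,80)
pp=fit([(c2,pw,u2)],p); fit([(c2,pw,u2),(ct,pl,uv)],p)
ft=o([(418,248)],10,340,220)[0]; fw=o([(379,367)],5.5,190,80)[0]
print("fence top tri",tri([(ct,ft),(c2,fw)]))
print("corner tri",tri([(ct,uv[3]),(c2,u2[0])]),tri([(ct,uv[1]),(c2,u2[3])]))
u1=o([(762,72),(742,337),(25,72),(42,337)],4.1,170,95); v1=vt[:2]+vt[2:4]
vv=fit([(c1,v1,u1)],v); vv=fit([(c1,v1,u1),(ct,vt[:4],ut[:4])],v)
vv=fit([(c1,v1,u1),(ct,vt[:4],ut[:4]),(cs,vs,us)],v)
print("base corner tri",[tri([(ct,ut[i]),(c1,u1[i])])[0].round(4) for i in range(4)])
print("pins proj in w1c",((proj(c1,frame(vv)([[.08,.036,.02],[.08,.036,.043],[.08,-.036,.02],[.08,-.036,.043]]))-[170,95]+.5)*4.1-.5).round())
E
python3 fit1.py | sed -n '/----/,$p'
```

```text
----
[ 0.48277752 -0.34394269] -20.59755545816872 [[0.7, 0.8], [-0.6, 0.5], [0.5, -0.4], [-0.5, -0.7], [0.3, -0.1], [-0.4, 0.3], [0.2, 0.2], [-1.0, -0.3], [0.7, -0.4]]
[ 0.4829242  -0.34389783] -20.71294494097273 [[0.8, 0.7], [-0.4, 0.5], [0.6, -0.5], [-0.4, -0.7], [0.5, -0.2], [-0.2, 0.2], [0.3, 0.1], [-0.9, -0.4], [0.7, -0.5], [-0.2, 1.2], [-0.4, 0.3], [0.2, -0.1], [0.4, 0.1], [0.2, 0.2], [0.1, 0.2]]
fence top tri (array([ 0.48329963, -0.34343385,  0.06489194]), [0.0002223224172345382, 0.00022232241723460166])
corner tri (array([ 0.47685915, -0.28692668,  0.01275671]), [0.00023843272482764014, 0.00023843272482751096]) (array([ 0.48908281, -0.40002738,  0.01176396]), [0.0002914005531012153, 0.00029140055310128605])
[0.53670845 0.14565718] -25.99344124188333 [[1.7, -0.4], [0.1, 0.6], [-1.6, -0.3], [-0.1, 0.6]]
[0.53704479 0.14529969] -26.14959353063496 [[2.0, 0.0], [0.3, 0.9], [-1.2, -0.5], [0.0, 0.5], [-1.0, -0.2], [0.3, -0.4], [-1.5, 0.6], [0.7, 1.0]]
[0.53687785 0.14548507] -26.140221110198052 [[1.9, -0.1], [0.1, 0.8], [-1.4, -0.5], [-0.1, 0.4], [-1.1, -0.2], [0.3, -0.3], [-1.6, 0.6], [0.6, 1.1], [-1.0, -1.7], [-0.6, -0.6], [0.3, -0.4], [0.5, -0.1], [-0.1, 0.8]]
base corner tri [array([0.6816, 0.1302, 0.0104]), array([0.6362, 0.0418, 0.0179]), array([0.4391, 0.2478, 0.0179]), array([0.3958, 0.1609, 0.024 ])]
pins proj in w1c [[615. 110.]
 [629. 115.]
 [603. 304.]
 [615. 319.]]
```

```bash
python3 mv.py .4829,-.3439,.024,-20.7
```

```text
.4829,-.3439,.024,-20.7 [ 29.   -0.7 226.4] [-0.06 -0.07 -0.38]
```

Call:
play_rows --fingers '[0, 0, 0, 0, 0, 0, 0, 0, 0, 255, 255, 255, 255, 255, 255, 255, 255]' --linear '[[15, -0.7, 30], [29, -0.7, 75], [29, -0.7, 120], [29, -0.7, 160], [29, -0.7, 190], [29, -0.7, 210], [29, -0.7, 220], [29, -0.7, 226], [29, -0.7, 226], [29, -0.7, 226], [29, -0.7, 226], [29, -0.7, 226], [29, -0.7, 226], [29, -0.7, 226], [29, -0.7, 226], [29, -0.7, 226], [29, -0.7, 226]]' --rot '[[0, 0, -0.4], [0, 0, -0.4], [0, 0, -0.4], [0, 0, -0.4], [0, 0, -0.4], [0, 0, -0.4], [0, 0, -0.4], [0, 0, -0.4], [0, 0, -0.4], [0, 0, -0.4], [0, 0, -0.4], [0, 0, -0.4], [0, 0, -0.4], [0, 0, -0.4], [0, 0, -0.4], [0, 0, -0.4], [0, 0, -0.4]]'

```text
time_s: 4.65
position: [0.4827, -0.346, 0.0245]
tcp_rot: [[0.355, 0.935, -0.0], [0.935, -0.355, 0.0], [0.0, -0.0, -1.0]]
force: [-0.1, 0.9, -0.6]
opening: 0.355
```

```bash
python3 wr.py w3; python3 -c "
from h import *
s=bot.read_state();print(s['position'],s['force'],s['moment'],s['opening']*87,s['time_s'])"
```

```text
[ 0.48269472 -0.34599611  0.02448756] [-0.07270276 -0.23303358 -0.69044673] [-0.0491228   0.04638772  0.00404448] 27.11813544236218 4.7
```

View pics/w3.png

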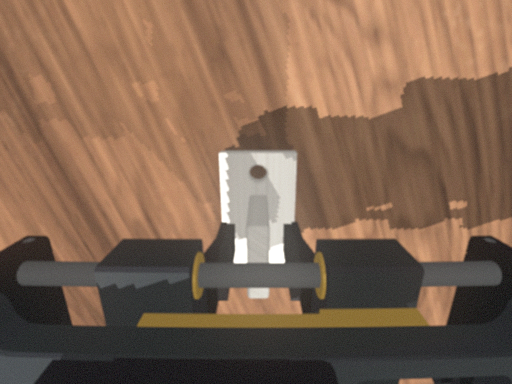

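Call:
play_rows --fingers '[255, 255, 255, 255, 255, 255]' --linear '[[0, 0, 0], [0, 0, 0], [0, 0, 0], [0, 0, 0], [0, 0, 0], [0, 0, 0]]' --rot '[[0, 0, 0], [0, 0, 0], [0, 0, 0], [0, 0, 0], [0, 0, 0], [0, 0, 0]]'

```text
time_s: 5.3
position: [0.4826, -0.3459, 0.0245]
tcp_rot: [[0.355, 0.935, -0.0], [0.935, -0.355, 0.0], [0.0, -0.0, -1.0]]
force: [0.4, 0.3, -0.2]
opening: 0.132
```

```bash
python3 wr.py w4;python3 -c "
from h import *
s=bot.read_state();print(s['position'],s['force'],s['moment'],s['opening']*87,s['time_s'])
w=cv2.imread('pics/w4.png')[:,:,::-1]; crop(w,200,130,120,170,3.5,'pics/w4c.png')"
```

```text
[ 0.48255581 -0.3458884   0.02449188] [-1.26613332  0.65332789 -0.25768907] [-0.04260348  0.22743807 -0.02400007] 11.983160847228719 5.35
```

View pics/w4c.png

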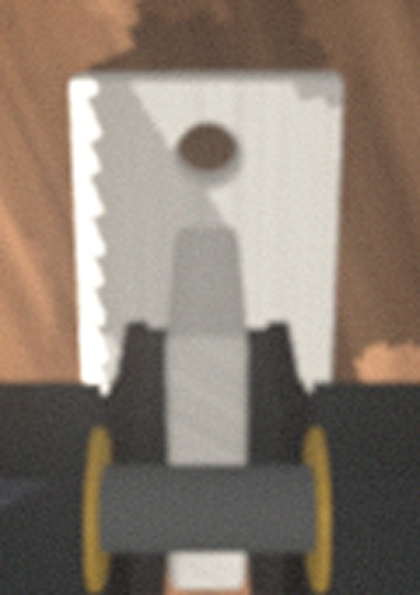

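```bash
cat > inhand.py <<'E'
from h import *; import pickle
def inhand(pk,uv,ztool):
    """points in image at tool z = ztool -> tool x,y (mm)"""
    c=pickle.load(open(pk,"rb")); s=bot.read_state(); Rm=s["tcp_rot"]; C=np.load("cam_tool.npy")
    o,d=ray({**c,"camera_from_world":C},uv)
    return ((o+d*((ztool-o[2])/d[:,2])[:,None])*1000).round(2)
E
python3 - <<'E'
from inhand import *
uv=(np.array([(68,75),(342,73),(207,146)])+.5)/3.5-.5+[200,130]
print(inhand("pics/w4.pkl",uv,.0245-.010))
E
python3 mv.py .50,-.11,.30,-24 .6087,.1102,.2,-26.1
```

```text
[[ 53.72 -26.22  14.5 ]
 [ 54.14  24.    14.5 ]
 [ 40.37  -0.72  14.5 ]]
.50,-.11,.30,-24 [ 226.8  -67.5 -275.4] [-0.03 -0.01  3.22]
.6087,.1102,.2,-26.1 [ 471.2  -43.9 -175.4] [-0.03 -0.01  5.32]
```

```bash
python3 mv.py .50,-.11,.27,-24 .6074,.1075,.27,-26.1 .6074,.1075,.13,-26.1
```

```text
.50,-.11,.27,-24 [ 226.8  -67.5 -245.4] [-0.03 -0.01  3.22]
.6074,.1075,.27,-26.1 [ 468.2  -44.2 -245.4] [-0.03 -0.01  5.32]
.6074,.1075,.13,-26.1 [ 468.2  -44.2 -105.4] [-0.03 -0.01  5.32]
```

Call:
play_rows --fingers '[255, 255, 255, 255, 255, 255, 255, 255, 255, 255]' --linear '[[0, 0, -5], [0, 0, -15], [0, 0, -35], [0, 0, -65], [0, 0, -100], [0, 0, -140], [0, 0, -180], [0, 0, -215], [0, 0, -235], [0, 0, -245]]' --rot '[[0, 0, 0], [0, 0, 0], [0, 0, 0], [0, 0, 0], [0, 0, 0], [0, 0, 0], [0, 0, 0], [0, 0, 0], [0, 0, 0], [0, 0, 0]]'

```text
time_s: 6.35
position: [0.4834, -0.3465, 0.2728]
tcp_rot: [[0.355, 0.935, 0.004], [0.935, -0.355, -0.004], [-0.002, 0.005, -1.0]]
force: [0.3, -0.0, -2.9]
opening: 0.134
```

Call:
play_rows --fingers '[255, 255, 255, 255, 255, 255, 255, 255, 255, 255, 255, 255, 255, 255, 255, 255, 255, 255, 255, 255]' --linear '[[10, -4, 0], [30, -10, 0], [60, -20, 0], [100, -31, 0], [140, -42, 0], [180, -54, 0], [220, -66, 0], [260, -66, 0], [300, -62, 0], [340, -58, 0], [380, -54, 0], [415, -50, 0], [445, -46, 0], [462, -44, 10], [468, -44, 30], [468, -44, 60], [468, -44, 90], [468, -44, 115], [468, -44, 132], [468, -44, 140]]' --rot '[[0, 0, 0], [0, 0, 0.5], [0, 0, 1], [0, 0, 1.5], [0, 0, 2], [0, 0, 2.5], [0, 0, 3], [0, 0, 3.5], [0, 0, 4], [0, 0, 4.5], [0, 0, 5], [0, 0, 5.3], [0, 0, 5.3], [0, 0, 5.3], [0, 0, 5.3], [0, 0, 5.3], [0, 0, 5.3], [0, 0, 5.3], [0, 0, 5.3], [0, 0, 5.3]]'

```text
time_s: 8.35
position: [0.6042, 0.1068, 0.1256]
tcp_rot: [[0.44, 0.898, -0.008], [0.898, -0.44, -0.0], [-0.004, -0.007, -1.0]]
force: [-0.3, 1.0, -2.8]
opening: 0.131
```

Call:
play_rows --fingers '[255, 255, 255]' --linear '[[0, 0, 0], [0, 0, 0], [0, 0, 0]]' --rot '[[0, 0, 0], [0, 0, 0], [0, 0, 0]]'

```text
time_s: 8.65
position: [0.6084, 0.1071, 0.1306]
tcp_rot: [[0.44, 0.898, 0.002], [0.898, -0.44, -0.0], [0.001, 0.002, -1.0]]
force: [-0.4, 0.1, -2.2]
opening: 0.133
```

```bash
python3 wr.py w5;python3 -c "
from h import *
s=bot.read_state();print(s['position'],s['force'],s['moment'],s['opening']*87,s['time_s'])
w=cv2.imread('pics/w5.png')[:,:,::-1]; crop(w,160,90,190,200,3,'pics/w5c.png')
cv2.imwrite('pics/s5.png',capture('side')[:,:,::-1]); crop(cv2.imread('pics/s5.png')[:,:,::-1],190,170,150,130,5,'pics/s5c.png')
cv2.imwrite('pics/t5.png',capture('top')[:,:,::-1])
"
```

```text
[0.60841636 0.10711407 0.13072007] [-0.10017198  0.12774162 -3.37580022] [-0.1197871   0.08455021  0.01659599] 12.036174044853954 8.7
```

View pics/w5.png

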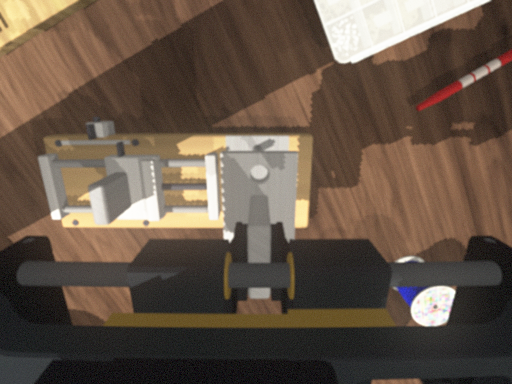

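View pics/w5c.png

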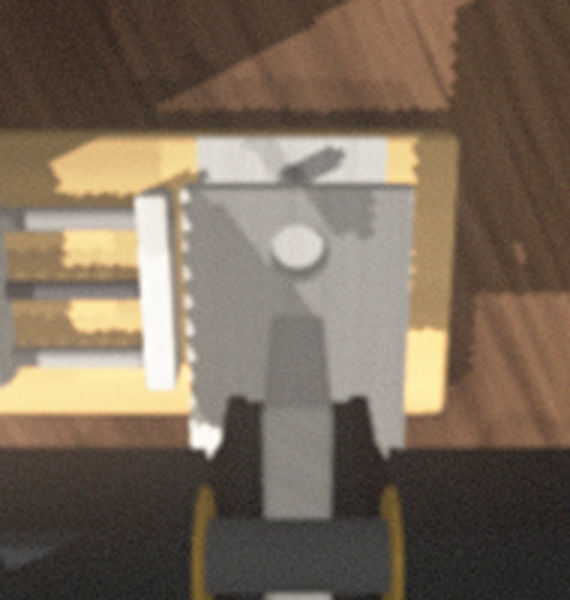

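View pics/s5c.png

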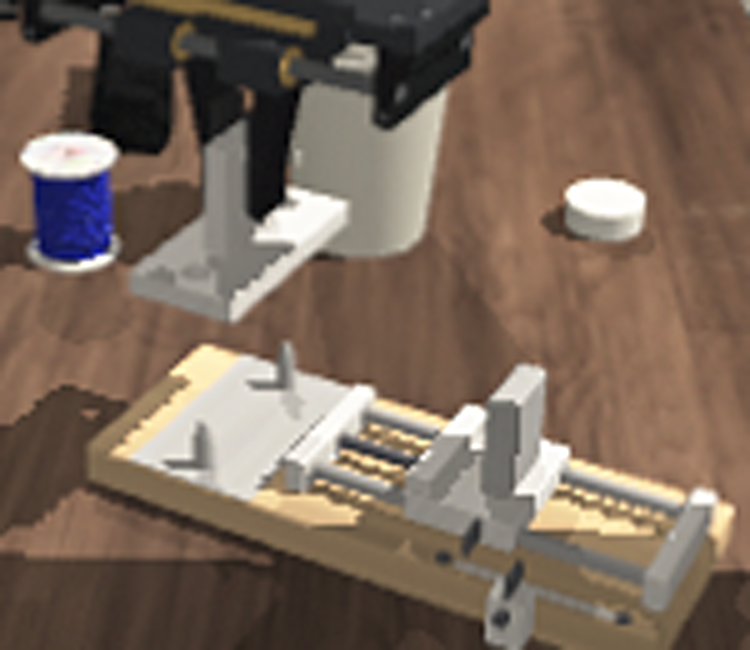

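```bash
python3 -c "
from h import *
w=cv2.imread('pics/w5.png')[:,:,::-1]; crop(w,30,100,150,150,5,'pics/w5l.png');crop(w,210,120,120,130,5,'pics/w5r.png')"
```

```text
(no output)
```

View pics/w5l.png

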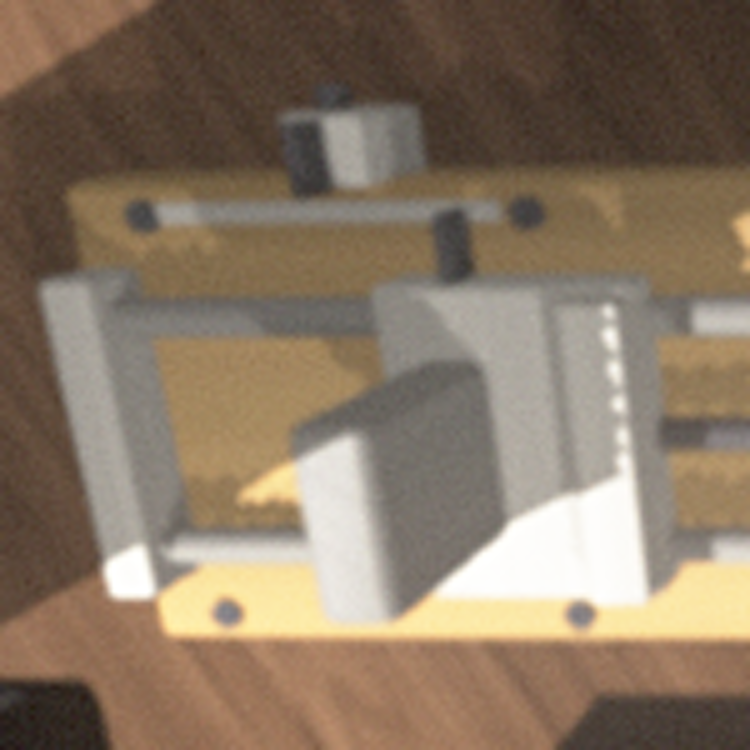

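View pics/w5r.png

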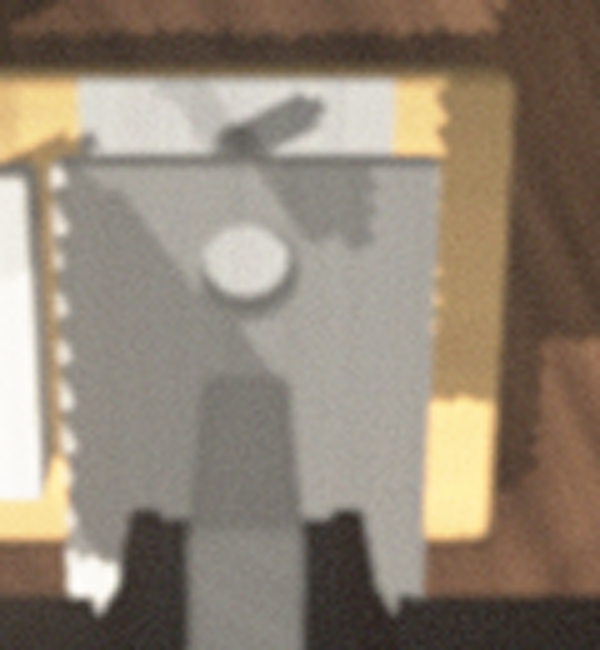

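```bash
cat > fit2.py <<'E'
from fit1 import *
from inhand import inhand
print("====")
c5=pickle.load(open("pics/w5.pkl","rb"))
v5=[[-.135,.05,.02],[-.135,-.05,.02],[.135,.05,.02],[.135,-.05,.02]]
u5=np.r_[o([(68,190),(160,637)],5,30,100),o([(516,80),(494,540)],5,210,120)]
V5=fit([(c5,v5,u5)],vv)
up=o([(55,158),(440,158),(247,262)],5,210,120)
# plate pose from the same image: top face z = TCP z -.0145
zt=.1307-.0145; pw=onz(c5,up,zt); print("plate pts",pw.round(4).tolist(),"expected ydirs")
P5=[[-.025,.05],[.025,.05],[0,.036]]
def r(q):
    F=frame(q); return (F(np.c_[P5,np.zeros(3)])[:,:2]-pw[:,:2]).ravel()*1000
s=least_squares(r,[.61,.11,-.455]); print("plate",s.x[:2],np.degrees(s.x[2]),s.fun.round(2))
for V in (V5,vv): print("seat",frame(V)([[.08,0,.02]]).round(4), "vice yaw",np.degrees(V[2]))
print("tcp",bot.read_state()["position"])
print("width scale check", np.linalg.norm(pw[0]-pw[1]))
E
python3 fit2.py|sed -n '/====/,$p'
```

```text
====
[0.53664012 0.14505541] -25.9737792076101 [[-1.8, -1.1], [0.7, 1.3], [1.0, -0.5], [0.0, 1.0]]
plate pts [[0.6096, 0.1653, 0.1162], [0.654, 0.1436, 0.1162], [0.6257, 0.1422, 0.1162]] expected ydirs
plate [0.60984741 0.1096541 ] -26.064004807138875 [-0.24  0.23  0.28 -0.05 -0.05 -0.18]
seat [[0.6086 0.11   0.02  ]] vice yaw -25.9737792076101
seat [[0.6087 0.1102 0.02  ]] vice yaw -26.140221110198052
tcp [0.60822869 0.10713973 0.13061273]
width scale check 0.049409370549756144
```

Call:
play_rows --fingers '[255, 255, 255, 255, 255, 255]' --linear '[[0, -0.6, 12], [0, -1.2, 28], [0, -1.2, 42], [0, -1.2, 51], [0, -1.2, 55], [0, -1.2, 55]]' --rot '[[0, 0, 0], [0, 0, 0], [0, 0, 0], [0, 0, 0], [0, 0, 0], [0, 0, 0]]'

```text
time_s: 9.4
position: [0.6062, 0.1077, 0.0737]
tcp_rot: [[0.44, 0.898, -0.001], [0.898, -0.44, 0.0], [-0.001, -0.001, -1.0]]
force: [0.1, -0.9, -1.5]
opening: 0.139
```

```bash
python3 wr.py w6;python3 -c "
from h import *
s=bot.read_state();print(s['position'],s['force'],s['opening']*87,s['time_s'])
w=cv2.imread('pics/w6.png')[:,:,::-1]; crop(w,200,110,130,140,4.2,'pics/w6c.png')
cv2.imwrite('pics/s6.png',capture('side')[:,:,::-1]); crop(cv2.imread('pics/s6.png')[:,:,::-1],200,190,90,90,6.6,'pics/s6c.png')
"
```

```text
[0.60665241 0.10768556 0.07433818] [ 0.53806769 -0.42653343 -1.70527234] 11.545803492020218 9.45
```

View pics/w6c.png

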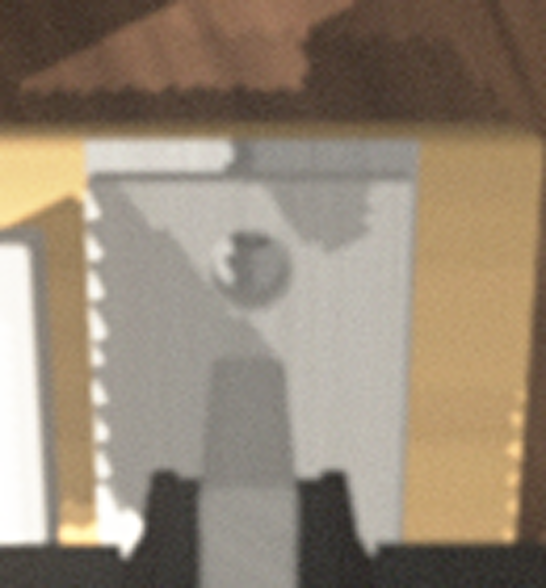

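View pics/s6c.png

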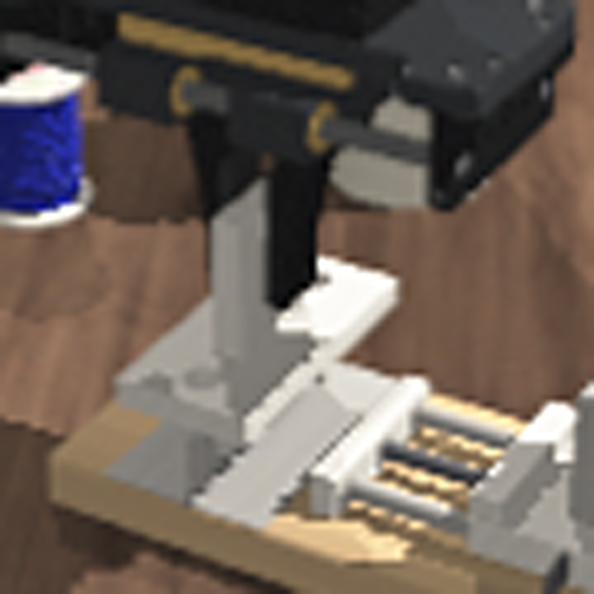

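```bash
cat > fit3.py <<'E'
from fit2 import *
print("####")
c6=pickle.load(open("pics/w6.pkl","rb"))
u6=o([(87,176),(414,180),(251,270)],4.2,200,110)
zt=.0743-.0145; pw=onz(c6,u6,zt)
s=least_squares(r,[.61,.11,-.455]); print("plate",s.x[:2],np.degrees(s.x[2]),s.fun.round(2))
hole=frame(s.x)([[0,.036,zt]])[0]; tip=np.array([hole[0],hole[1],.043])
f=lambda P,k,x0,y0:((proj(c6,P)-[x0,y0]+.5)*k-.5).round(1)
print("aligned tip should appear at",f([hole,tip],9,200+30,110+40), "est tip", f(frame(vv)([[.08,.036,.043]]),9,230,150),f(frame(V5)([[.08,.036,.043]]),9,230,150))
w=cv2.imread('pics/w6.png')[:,:,::-1]; crop(w,230,150,60,45,9,'pics/w6h.png')
E
python3 fit3.py|sed -n '/####/,$p'
```

```text
####
plate [0.60984741 0.1096541 ] -26.064004807138875 [-0.24  0.23  0.28 -0.05 -0.05 -0.18]
aligned tip should appear at [[296.9 200.2]
 [294.5 149.7]] est tip [[278.8 149.4]] [[277.1 152.6]]
```

View pics/w6h.png

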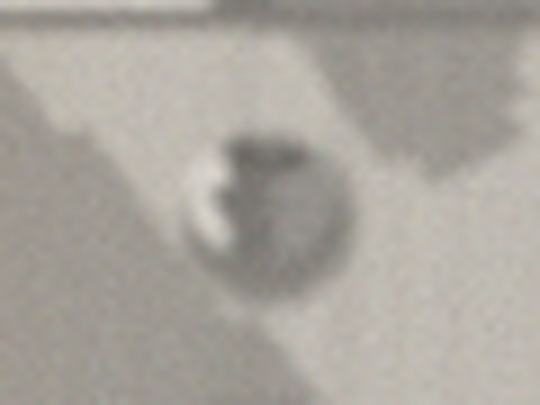

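Call:
play_rows --fingers '[255, 255, 255, 255, 255, 255, 255]' --linear '[[0.3, 0, 0], [0.7, 0, 2], [0.7, 0, 5], [0.7, 0, 8], [0.7, 0, 11], [0.7, 0, 14], [0.7, 0, 14]]' --rot '[[0, 0, 0], [0, 0, 0], [0, 0, 0], [0, 0, 0], [0, 0, 0], [0, 0, 0], [0, 0, 0]]'

```text
time_s: 10.2
position: [0.6064, 0.1083, 0.0599]
tcp_rot: [[0.44, 0.898, -0.001], [0.898, -0.44, -0.0], [-0.001, -0.001, -1.0]]
force: [0.2, -0.6, -2.7]
opening: 0.133
```

```bash
python3 wr.py w7;python3 -c "
from h import *
s=bot.read_state();print(s['position'],s['force'],s['moment'],s['opening']*87,s['time_s'])
w=cv2.imread('pics/w7.png')[:,:,::-1]; crop(w,200,110,130,140,4.2,'pics/w7c.png')
"
```

```text
[0.60658375 0.10831428 0.06013799] [ 0.78034484  0.19614515 -2.84109705] [-0.08271636  0.073126   -0.03172167] 11.871427644604426 10.25
```

View pics/w7c.png

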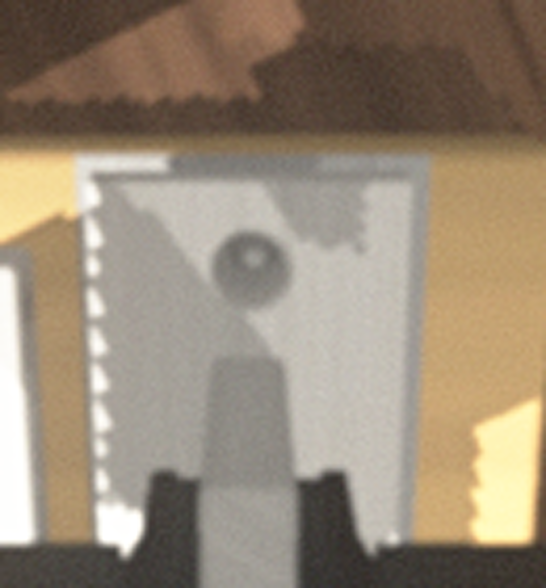

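Call:
play_rows --fingers '[255, 255, 255, 255, 255, 255, 255, 255]' --linear '[[0, 0, 3], [0, 0, 6], [0, 0, 9], [0, 0, 12], [0, 0, 14], [0, 0, 15], [0, 0, 15.5], [0, 0, 15.5]]' --rot '[[0, 0, 0], [0, 0, 0], [0, 0, 0], [0, 0, 0], [0, 0, 0], [0, 0, 0], [0, 0, 0], [0, 0, 0]]'

```text
time_s: 11.05
position: [0.6069, 0.1083, 0.045]
tcp_rot: [[0.44, 0.898, 0.0], [0.898, -0.44, -0.0], [-0.0, 0.0, -1.0]]
force: [-0.0, -1.0, -3.6]
opening: 0.133
```

```bash
python3 wr.py w8;python3 -c "
from h import *
s=bot.read_state();print(s['position'],s['force'],s['moment'],s['opening']*87,s['time_s'])
w=cv2.imread('pics/w8.png')[:,:,::-1]; crop(w,200,110,130,140,4.2,'pics/w8c.png')
cv2.imwrite('pics/s8.png',capture('side')[:,:,::-1]); crop(cv2.imread('pics/s8.png')[:,:,::-1],200,200,90,80,6.6,'pics/s8c.png')
"
```

```text
[0.6069155  0.10830318 0.04509095] [ 0.43948009  0.17791359 -3.39183029] [-0.11874686  0.06478147 -0.0372265 ] 11.730590729800728 11.1
```

View pics/w8c.png

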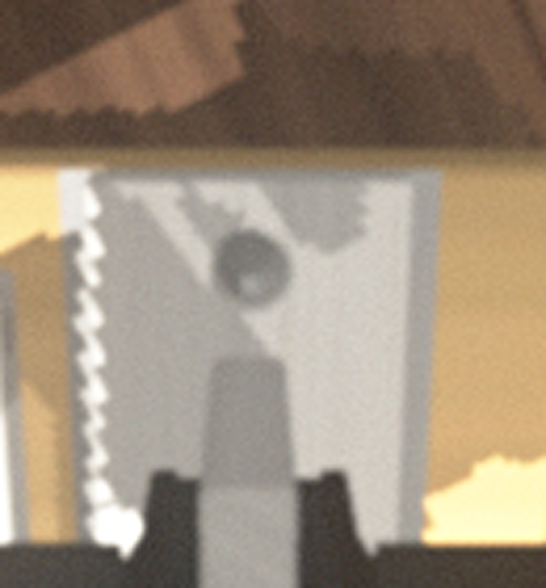

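View pics/s8c.png

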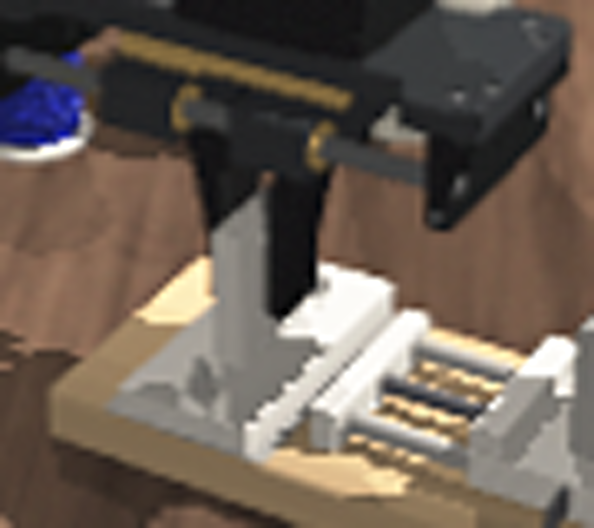

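Call:
play_rows --fingers '[255, 255, 255, 255, 255, 255]' --linear '[[0, 0, 0.3], [0, 0, 0.6], [0, 0, 0.9], [0, 0, 1.2], [0, 0, 1.4], [0, 0, 1.4]]' --rot '[[0, 0, 0], [0, 0, 0], [0, 0, 0], [0, 0, 0], [0, 0, 0], [0, 0, 0]]'

```text
time_s: 11.75
position: [0.6069, 0.1083, 0.0444]
tcp_rot: [[0.44, 0.898, 0.0], [0.898, -0.44, -0.0], [0.0, 0.0, -1.0]]
force: [-2.5, 0.4, 5.6]
opening: 0.135
```

Call:
play_rows --fingers '[170, 165, 160, 160, 160, 160, 160, 160]' --linear '[[0, 0, 0], [0, 0, 0], [0, 0, 0], [0, 0, 0], [0, 0, -1], [0, 0, -1], [0, 0, -1], [0, 0, -1]]' --rot '[[0, 0, 0], [0, 0, 0], [0, 0, 0], [0, 0, 0], [0, 0, 0], [0, 0, 0], [0, 0, 0], [0, 0, 0]]'

```text
time_s: 12.55
position: [0.6068, 0.1083, 0.0446]
tcp_rot: [[0.44, 0.898, -0.0], [0.898, -0.44, -0.0], [-0.0, -0.0, -1.0]]
force: [-0.2, -0.1, 0.1]
opening: 0.372
```

```bash
python3 wr.py w9;python3 -c "
from h import *
s=bot.read_state();print(s['position'],s['force'],s['opening']*87,s['time_s'])
w=cv2.imread('pics/w9.png')[:,:,::-1]; crop(w,180,110,170,180,3.2,'pics/w9c.png')"
```

```text
[0.60685832 0.10830446 0.04461985] [-0.20454636  0.16493098  0.58325353] 32.331726219944805 12.6
```

View pics/w9c.png

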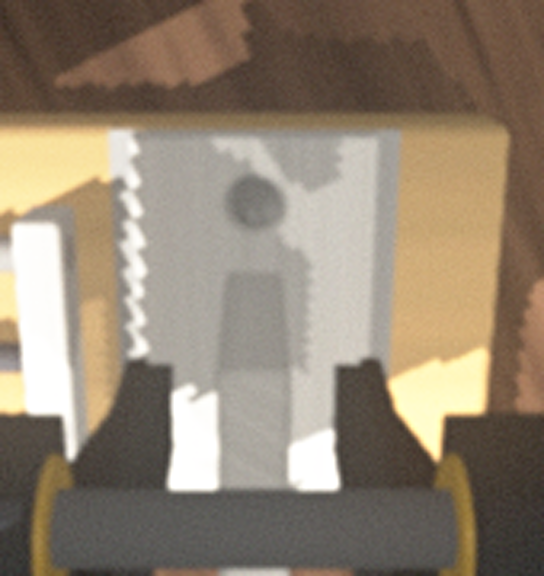

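Call:
play_rows --fingers '[160, 160, 160, 160, 120, 60, 0]' --linear '[[0, 0, -10], [0, 0, -35], [0, 0, -70], [0, 0, -100], [0, 0, -120], [0, 0, -130], [0, 0, -130]]' --rot '[[0, 0, 0], [0, 0, 0], [0, 0, 0], [0, 0, 0], [0, 0, 0], [0, 0, 0], [0, 0, 0]]'

```text
time_s: 13.3
position: [0.6078, 0.1083, 0.1766]
tcp_rot: [[0.44, 0.898, 0.004], [0.898, -0.44, -0.0], [0.002, 0.003, -1.0]]
force: [-0.5, 0.6, -0.5]
opening: 0.565
```

```bash
python3 wr.py w10
cat > fit4.py <<'E'
from fit2 import *
print("@@@@")
def tov(V,P):
    c,s=np.cos(V[2]),np.sin(V[2]); d=np.atleast_2d(P)-[V[0],V[1],0]; return (np.c_[d[:,0]*c+d[:,1]*s,-d[:,0]*s+d[:,1]*c,d[:,2]]*1000).round(1)
ut=o([(295,430),(365,430),(328,620),(392,617),(345,525)],5,30,100)
P=onz(c5,ut,.0835); print(P[4],tov(vv,P).tolist())
ss=o([(516,92)],5.5,200,230)[0]; print("tab tri",tri([(c5,ut[4]),(cs,ss)]))
E
python3 fit4.py | sed -n '/@@@@/,$p'
```

```text
@@@@
[0.49287797 0.16805469 0.0835    ] [[-54.8, 17.0, 83.5], [-43.4, 17.0, 83.5], [-55.3, -16.0, 83.5], [-44.3, -15.4, 83.5], [-49.4, 0.9, 83.5]]
tab tri (array([0.49198219, 0.16769142, 0.08418436]), [0.0011843098310905576, 0.0011843098310906277])
```

View pics/w10.png

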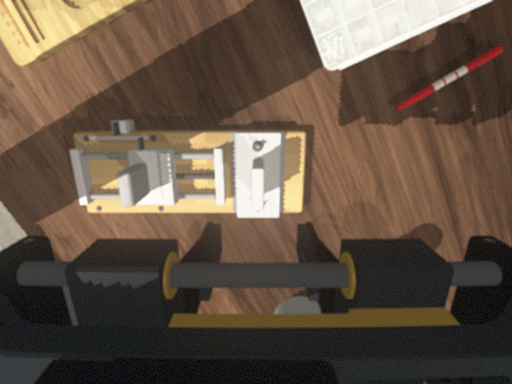

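```bash
python3 mv.py .4925,.168,.16,-26.1
```

```text
.4925,.168,.16,-26.1 [   3.3 -129.    15. ] [ 0.04 -0.02  0.02]
```

Call:
play_rows --fingers '[0, 0, 0, 0, 0, 0, 0]' --linear '[[0, -25, 0], [0, -60, 5], [0, -95, 10], [2, -120, 15], [3, -129, 15], [3, -129, 15], [3, -129, 15]]' --rot '[[0, 0, 0], [0, 0, 0], [0, 0, 0], [0, 0, 0], [0, 0, 0], [0, 0, 0], [0, 0, 0]]'

```text
time_s: 14.05
position: [0.4939, 0.1675, 0.1596]
tcp_rot: [[0.44, 0.898, 0.002], [0.898, -0.44, -0.0], [0.001, 0.002, -1.0]]
force: [0.6, -0.3, 0.5]
opening: 1.002
```

```bash
python3 wr.py w11;python3 -c "
from h import *
s=bot.read_state();print(s['position'],s['force'],s['opening']*87,s['time_s'])
w=cv2.imread('pics/w11.png')[:,:,::-1]; crop(w,140,80,190,150,4.2,'pics/w11c.png')"
```

```text
[0.49423133 0.16732005 0.15973637] [ 0.31445573  0.03219136 -0.33682624] 86.91553955991493 14.1
```

View pics/w11.png

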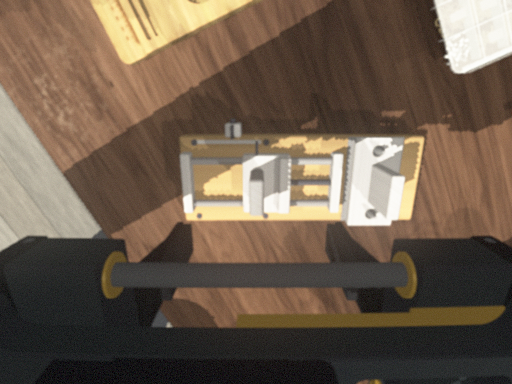

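View pics/w11c.png

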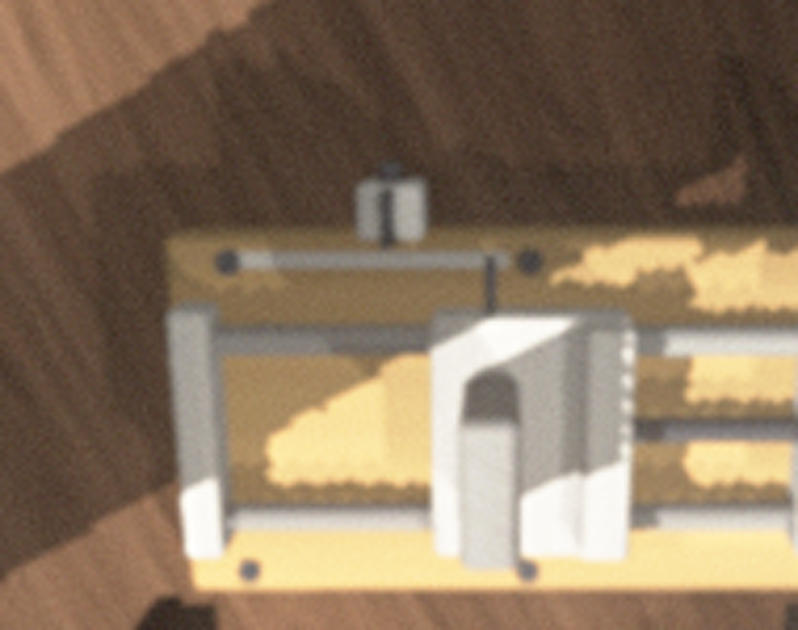

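```bash
python3 -c "
from h import *
w=cv2.imread('pics/w11.png')[:,:,::-1]; crop(w,215,110,60,45,13,'pics/w11f.png')
w=cv2.imread('pics/w5.png')[:,:,::-1]; crop(w,80,110,60,50,13,'pics/w5f.png')
s=cv2.imread('pics/side0.png')[:,:,::-1]; crop(s,270,265,40,45,13,'pics/s0f.png')"
```

```text
(no output)
```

View pics/w11f.png

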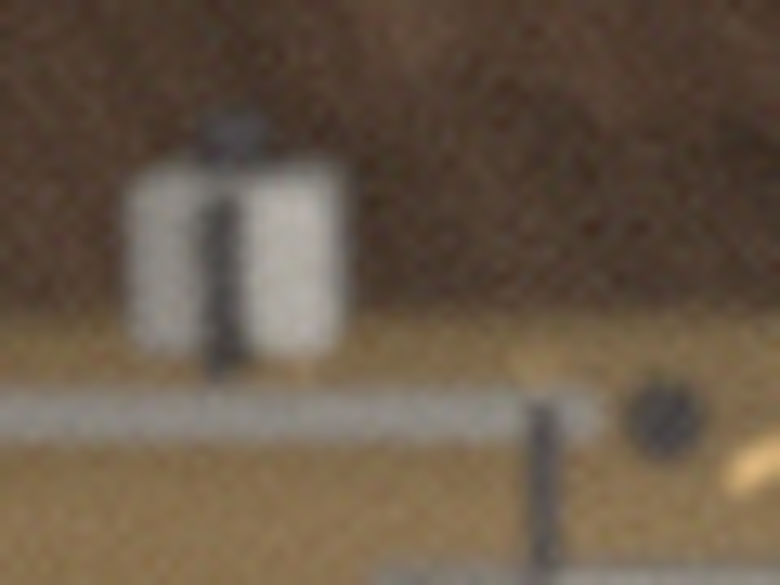

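View pics/w5f.png

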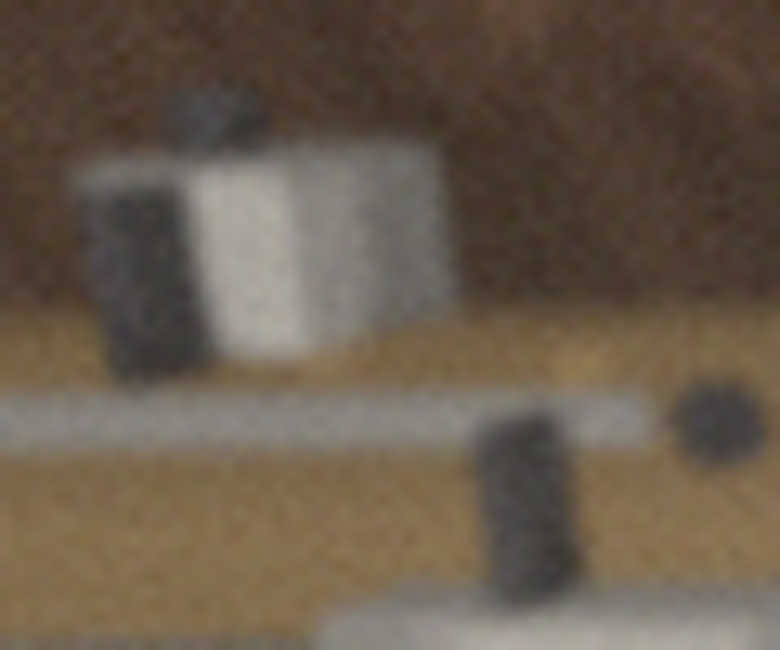

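View pics/s0f.png

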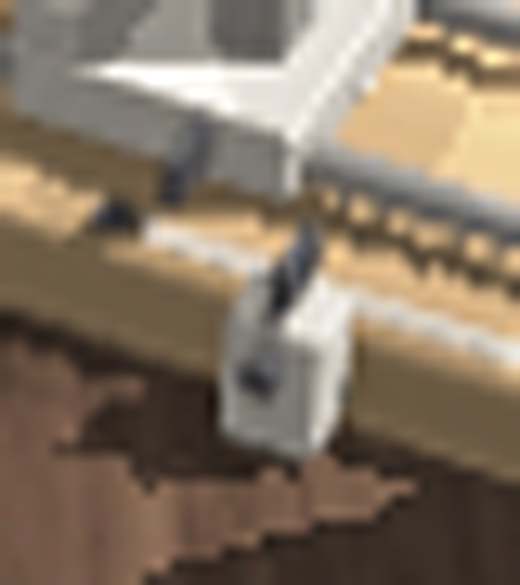

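```bash
cat > fit5.py <<'E'
from fit4 import *
print("%%%%")
c11=pickle.load(open("pics/w11.pkl","rb"))
a=o([(224,374),(542,402)],13,215,110); b=o([(132,378),(502,412)],13,80,110); d=o([(314,228),(176,200)],13,270,265)
T=[]
for i,n in enumerate(("mark","fin")):
    t,e=tri([(c11,a[i]),(c5,b[i])]); t3,e3=tri([(c11,a[i]),(c5,b[i]),(cs,d[i])]); T.append(t)
    print(n,t.round(4),e,tov(vv,t),t3.round(4),e3,tov(vv,t3))
for z in(.03,.036,.042): 
    q=onz(c11,a,z); w=tov(vv,q); print(z,w.tolist(),"gap",(w[1]-w[0])[0])
tt=o([(462,425),(517,425),(472,565),(518,565)],4.2,140,80); q=onz(c11,tt,.0835); print("tab",tov(vv,q).tolist(),q.mean(0))
print(tri([(c11,tt.mean(0)),(cs,ss)]),bot.read_state()["position"])
E
python3 fit5.py | sed -n '/%%%%/,$p'; python3 mv.py .4925,.168,.16,-26.1
```

```text
%%%%
mark [0.4903 0.2227 0.0367] [8.495199563529687e-05, 8.49519956352814e-05] [[-75.8  48.7  36.7]] [0.4904 0.2226 0.0372] [0.00015556381214178614, 0.00013501227212952296, 7.994431987977639e-05] [[-75.7  48.8  37.2]]
fin [0.5115 0.2092 0.0335] [0.00028770224266882013, 0.00028770224266888773] [[-50.9  46.   33.5]] [0.5109 0.2092 0.0315] [0.0005900624757720672, 0.0005368912958709517, 0.0002787364917685311] [[-51.4  45.8  31.5]]
0.03 [[-76.5, 48.0, 30.0], [-50.9, 45.8, 30.0]] gap 25.6
0.036 [[-75.9, 48.7, 36.0], [-50.9, 46.6, 36.0]] gap 25.000000000000007
0.042 [[-75.3, 49.5, 42.0], [-50.8, 47.3, 42.0]] gap 24.5
tab [[-56.4, 16.8, 83.5], [-44.7, 16.8, 83.5], [-54.5, -15.3, 83.5], [-44.3, -15.3, 83.5]] [0.49235312 0.16819377 0.0835    ]
(array([0.49203954, 0.16916414, 0.08592642]), [0.000809992446533992, 0.0008099924465339444]) [0.49423133 0.16732005 0.15973637]
.4925,.168,.16,-26.1 [-0.2 -1.9 -0.3] [ 0.11 -0.05 -0.01]
```

Call:
play_rows --fingers '[0, 0, 0, 0, 0, 0, 0, 255, 255, 255, 255, 255, 255, 255, 255, 255, 255, 255]' --linear '[[0, -1.5, 20], [0, -1.5, 50], [0, -1.5, 75], [0, -1.5, 95], [0, -1.5, 105], [0, -1.5, 109], [0, -1.5, 109], [0, -1.5, 109], [0, -1.5, 109], [0, -1.5, 109], [0, -1.5, 109], [0, -1.5, 109], [0, -1.5, 109], [0, -1.5, 109], [0, -1.5, 109], [0, -1.5, 109], [0, -1.5, 109], [0, -1.5, 109]]' --rot '[[0, 0, 0], [0, 0, 0], [0, 0, 0], [0, 0, 0], [0, 0, 0], [0, 0, 0], [0, 0, 0], [0, 0, 0], [0, 0, 0], [0, 0, 0], [0, 0, 0], [0, 0, 0], [0, 0, 0], [0, 0, 0], [0, 0, 0], [0, 0, 0], [0, 0, 0], [0, 0, 0]]'

```text
time_s: 15.9
position: [0.4917, 0.1681, 0.0506]
tcp_rot: [[0.439, 0.898, 0.001], [0.898, -0.439, -0.0], [0.0, 0.001, -1.0]]
force: [1.4, -1.7, -0.9]
opening: 0.156
```

Call:
play_rows --fingers '[255, 255, 255, 255]' --linear '[[0, 0, 0], [0, 0, 0], [0, 0, 0], [0, 0, 0]]' --rot '[[0, 0, 0], [0, 0, 0], [0, 0, 0], [0, 0, 0]]'

```text
time_s: 16.3
position: [0.4914, 0.1682, 0.0506]
tcp_rot: [[0.44, 0.898, 0.001], [0.898, -0.44, -0.0], [0.0, 0.001, -1.0]]
force: [2.6, -2.8, -2.9]
opening: 0.161
```

```bash
python3 wr.py w12;python3 -c "
from h import *
s=bot.read_state();print(s['position'],s['force'],s['moment'],s['opening']*87,s['time_s'])"
```

```text
[0.49134279 0.16823066 0.05061883] [ 2.29405221 -3.25277336 -2.66882819] [-0.54705161 -0.27462749  0.00732233] 13.704009999963182 16.35
```

View pics/w12.png

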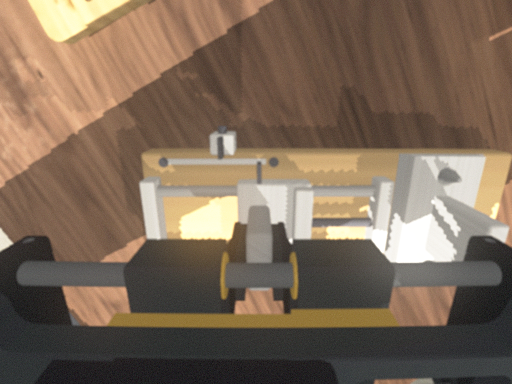

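Call:
play_rows --fingers '[255, 255, 255, 255, 255, 255, 255, 255]' --linear '[[0, -3, 0], [0, -7, 0], [0, -11, 0], [0, -15, 0], [0, -19, 0], [0, -22, 0], [0, -22, 0], [0, -22, 0]]' --rot '[[0, 0, 0], [0, 0, 0], [0, 0, 0], [0, 0, 0], [0, 0, 0], [0, 0, 0], [0, 0, 0], [0, 0, 0]]'

```text
time_s: 17.15
position: [0.4714, 0.178, 0.0506]
tcp_rot: [[0.439, 0.898, 0.001], [0.898, -0.439, -0.0], [0.0, 0.001, -1.0]]
force: [3.1, -4.8, -4.1]
opening: 0.16
```

```bash
python3 wr.py w13;python3 -c "
from h import *
s=bot.read_state();print(s['position'],s['force'],s['opening']*87,s['time_s'])
w=cv2.imread('pics/w12.png')[:,:,::-1]; crop(w,200,115,80,75,8,'pics/w12f.png')
w=cv2.imread('pics/w13.png')[:,:,::-1]; crop(w,220,115,80,75,8,'pics/w13f.png')"
```

```text
[0.47135571 0.17801198 0.05062098] [ 3.61713214 -4.80311203 -3.95824629] 14.11414888598694 17.2
```

View pics/w12f.png

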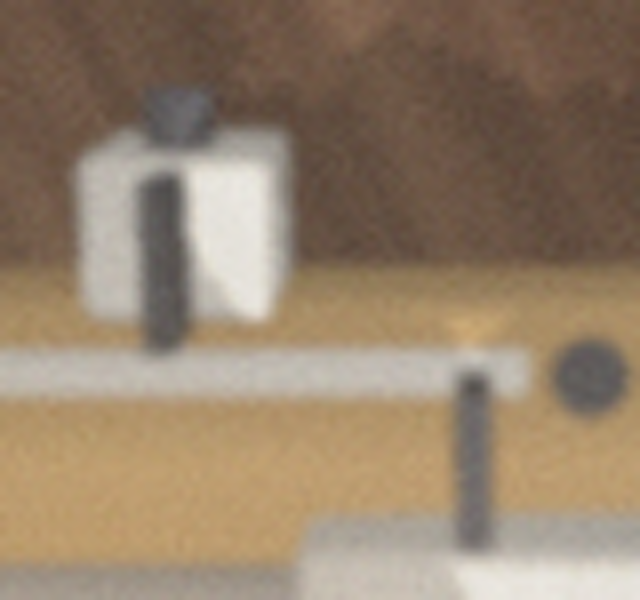

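View pics/w13f.png

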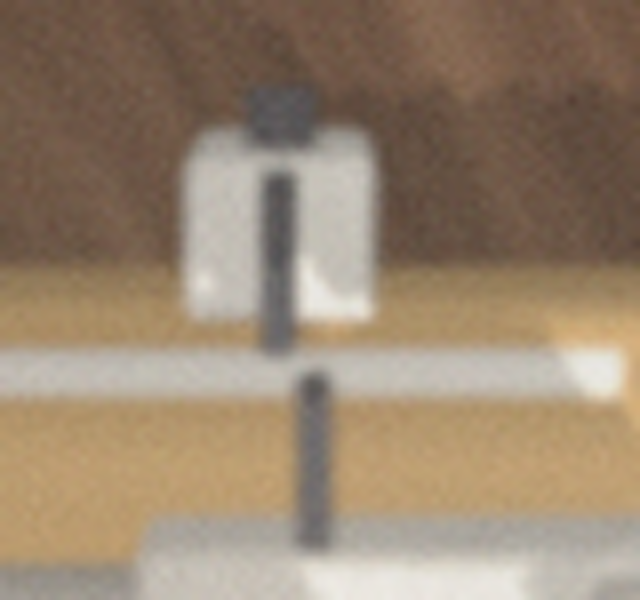

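```bash
cat > gap.py <<'E'
import sys
from fit4 import *
print("%%%%")
n,x0,y0,k=sys.argv[1],int(sys.argv[2]),int(sys.argv[3]),float(sys.argv[4]); uv=np.array(sys.argv[5:9],float).reshape(2,2)
c=pickle.load(open(f"pics/{n}.pkl","rb"))
for z in(.034,.037):
    w=tov(vv,onz(c,o(uv,k,x0,y0),z)); print(z,w.tolist(),"gap",w[1,0]-w[0,0])
E
python3 gap.py w12 200 115 8 164 352 473 378 | sed -n '/%%%%/,$p';python3 gap.py w13 220 115 8 278 352 314 378 | sed -n '/%%%%/,$p'
```

```text
%%%%
0.034 [[-76.3, 47.9, 34.0], [-51.0, 45.8, 34.0]] gap 25.299999999999997
0.037 [[-75.8, 48.5, 37.0], [-51.0, 46.4, 37.0]] gap 24.799999999999997
%%%%
0.034 [[-76.2, 48.0, 34.0], [-73.3, 45.8, 34.0]] gap 2.9000000000000057
0.037 [[-76.2, 48.5, 37.0], [-73.3, 46.4, 37.0]] gap 2.9000000000000057
```

Consistent; pull 2.9 mm more.

Call:
play_rows --fingers '[255, 255, 255, 255, 255, 255]' --linear '[[0, -1.5, 0], [0, -3, 0], [0, -3, 0], [0, -3, 0], [0, -3, 0], [0, -3, 0]]' --rot '[[0, 0, 0], [0, 0, 0], [0, 0, 0], [0, 0, 0], [0, 0, 0], [0, 0, 0]]'

```text
time_s: 17.8
position: [0.4689, 0.1793, 0.0506]
tcp_rot: [[0.439, 0.898, 0.001], [0.898, -0.439, -0.0], [0.0, 0.001, -1.0]]
force: [3.5, -5.0, -5.8]
opening: 0.162
```

```bash
python3 wr.py w14;python3 -c "
from h import *
s=bot.read_state();print(s['position'],s['force'],s['opening']*87,s['time_s'])
w=cv2.imread('pics/w14.png')[:,:,::-1]; crop(w,220,115,80,75,8,'pics/w14f.png')
cv2.imwrite('pics/s14.png',capture('side')[:,:,::-1]); crop(cv2.imread('pics/s14.png')[:,:,::-1],195,215,150,95,5.3,'pics/s14c.png')
cv2.imwrite('pics/t14.png',capture('top')[:,:,::-1])"
```

```text
[0.46889287 0.17923941 0.05064657] [ 3.99607278 -4.31358339 -5.07998059] 13.721695930463666 17.85
```

View pics/w14f.png

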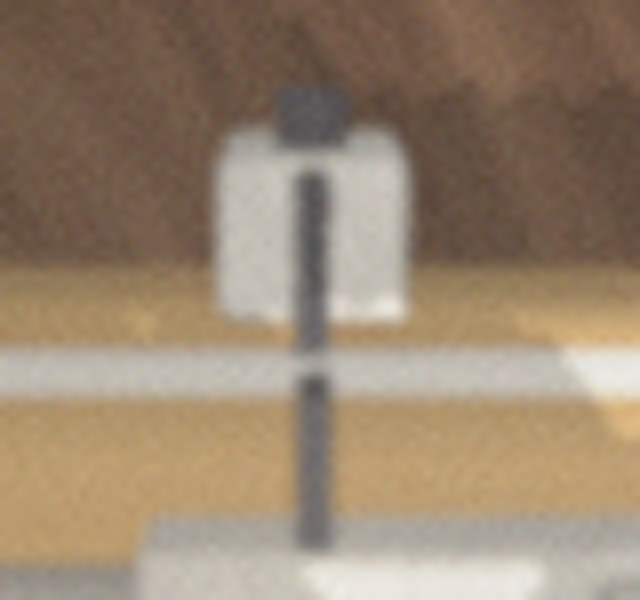

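View pics/s14c.png

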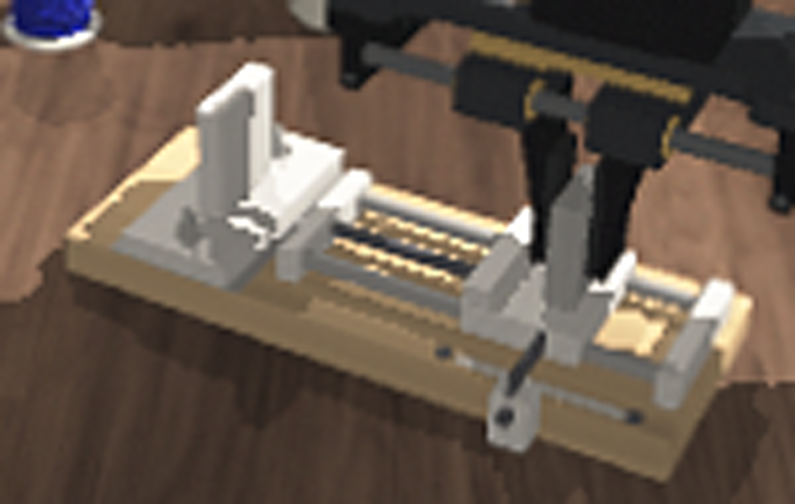

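View pics/t14.png

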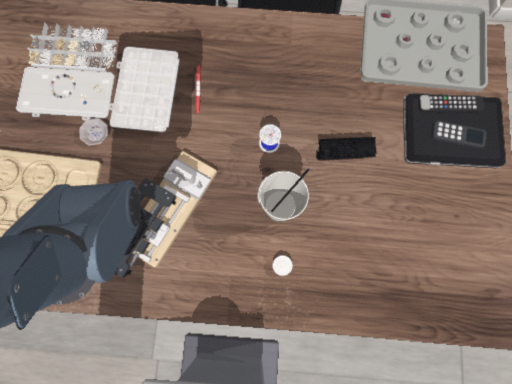

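View pics/w14.png

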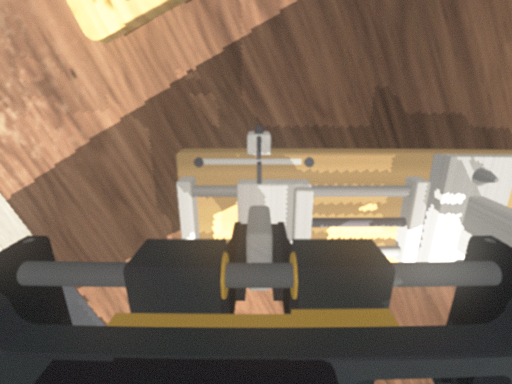

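Call:
play_rows --fingers '[255, 255, 255, 255, 255, 255, 255, 255]' --linear '[[0, -0.2, 0], [0, -0.2, 0], [0, -0.2, 0], [0, -0.2, 0], [0, -0.2, 0], [0, -0.2, 0], [0, -0.2, 0], [0, -0.2, 0]]' --rot '[[0, 0, 0], [0, 0, 0], [0, 0, 0], [0, 0, 0], [0, 0, 0], [0, 0, 0], [0, 0, 0], [0, 0, 0]]'

```text
time_s: 18.75
position: [0.4689, 0.1793, 0.0506]
tcp_rot: [[0.439, 0.898, 0.001], [0.898, -0.439, -0.0], [0.0, 0.002, -1.0]]
force: [4.3, -5.9, -3.8]
opening: 0.159
```

```bash
python3 wr.py w15;python3 -c "
from h import *
s=bot.read_state();print(s['position'],s['force'],s['opening']*87,s['time_s'])
w=cv2.imread('pics/w15.png')[:,:,::-1]; crop(w,220,115,80,75,8,'pics/w15f.png')"
```

```text
[0.46882511 0.17925973 0.05062435] [ 3.74781099 -5.1384087  -4.84056682] 13.750081154740666 18.8
```

View pics/w15f.png

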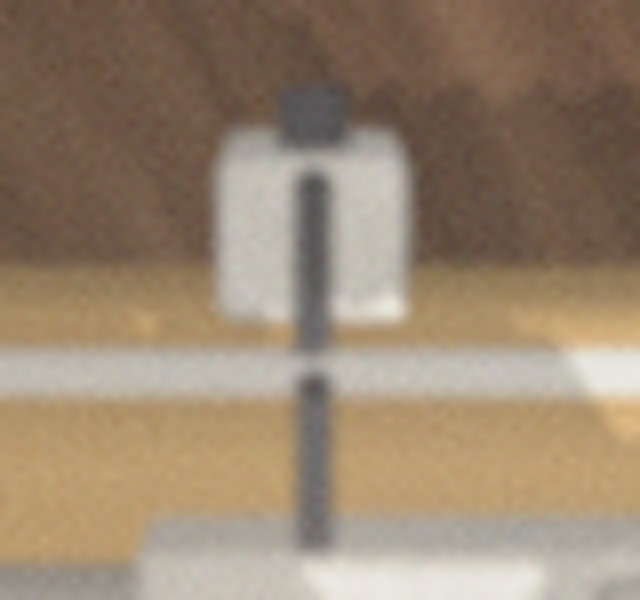

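Mark fin at (312,352) and pointer fin at (314,376) in the crop: they are aligned to within about 0.2 mm and not drifting.

```bash
python3 -c "
from rig import bot
print(bot.hand_in())"
```

```text
the job is handed in; nothing more can be done
None
```

The vice is ready and the job is handed in, at about 19 s of the 56 s allowed.

- **Backplate:** I gripped it by its fence, carried it over the tumbler and lowered it onto both pins. The measured height matched a flush seat, and the bed pushed back with about 6 N as it touched. I then let go, and later pictures show it still seated.
- **Jaw:** I gripped the tab and pulled the jaw out about 25 mm. The last wrist picture shows the two fins aligned to within about 0.2 mm. The jaw held for the next second without drifting, and I finished still gripping the tab.
- **Bystanders:** The spool, crystal and jar are at the same places in the last top picture as in the first.

**Disagreements:**
- Early pin-tip readings from the top camera were off by about 4–5 pixels, because I had taken shadows for the tips. I dropped those readings and used the base corners, then the close wrist views.
- Two estimates of where the plate sat in the grip differed by about 2 mm. Looking at the pin through the hole on the way down settled it.

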